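Move a slide carrier over the rail stop and close it up to the backstop

ROBOT

A 6-joint arm with a two-finger parallel gripper is mounted at the origin on the work surface. World frame = base frame: x ahead of the robot, y to its left, z up, the work surface at z = 0. Lengths are in mm, angles in degrees, forces in N, time in s.
With the tool pointing down it reaches from about 350 to 850 mm from the base axis. Payload 8.1 kg.
Tool frame: the origin (TCP) lies on the centre line of the jaws, within the pads' length; the fingertips stand 19 mm ahead of it and the grasp point (between the pads) is the TCP; z points along the fingers, y is the direction in which the jaws open and shut (so a half turn about z gives the same grasp; the last joint's range is limited). The gripper opens to 85 mm and grips with 20 to 120 N. Pads are 22 mm wide; open, the fingers measure 114 mm over their backs; the gripper's body (76 mm by 85 mm) begins 54 mm behind the grasp point. The pads swing forward as they close: fully open they stand 13 mm farther back than shut.
Start: joints at [61.914, 7.471, 85.268, -0, 87.261, -4.893], TCP at [236.281, 551.522, 250.292] pointing down, gripper open.
Joint ranges: [-169.43, 169.43], [-51.17, 129.36], [1.28, 143.12], [-76.62, 256.62], [0, 156.53], [-152.29, 152.29]. Speed limits (degrees/s): [136.94, 136.94, 159.86, 180, 180, 180].

INTERFACE

Orientations are given as [roll, pitch, yaw] about the fixed x, y, z axes, in that order (R = Rz(yaw) Ry(pitch) Rx(roll)).
In Python, from bench import r, viewer gives the robot as it stands.
- The arm moves only by the tool carry_out, never from a script. Its argument "commands" is a list that holds one entry, the list of rows, each a list of 7 numbers: the finger opening in mm, from 0 to 85.4, then the shift along the tool's x, y, z in mm, then the turn, a rotation vector about the tool's x, y, z in degrees. A call has 1 to 5 rows; each row is the pose to reach, as a shift and turn from the pose commanded when the call began, along the tool's axes at that moment; what a row does not reach only later rows make up. A row lasts 1/8 s, in which the tool goes at most 62.5 mm and 10.7 degrees, less where a joint would pass 70% of its speed; a pose out of reach is approached as far as the arm can. A call with a gripper value outside its range is refused whole. The fingers move at their own pace and stop on an object; "grip_force" is the grip in N (left out, the last holds). Time passes only in rows, so rows that repeat a pose let the fingers close. It gives the time, the measured TCP pose, the force and the opening at its end, in the units of the state.
- r.sense(): the state, without advancing time (a new reading comes with each control period).
- viewer.snapshot(name): name is "scene" or "top" or "wrist"; returns the picture (420x560x3 uint8, red, green, blue); there is no depth.
- viewer.calibration(name): a dict with "camera_matrix" (3x3 intrinsics, pixels), "rvec" (rotation vector, rad) and "tvec" (3), from world to camera coordinates, as OpenCV has them. Camera axes: x right, y down, z forward; pixel columns grow to the right and rows downward; lengths in mm; the calibration is good to about 2 mm. A picture is of the moment at which its call begins: read the wrist's pose just before it. calibration takes no time and is no camera call; for the wrist camera it gives the pose at the moment of the call.
- r.hand_in(): hands the job in, once; it reports no verdict.
The state is a dict: "time": time; "joint_pos": joint angles; "qd": joint speeds; "joint_efforts": joint torques, N m; "tool_pos": TCP position; "tcp_rot": TCP orientation; "ft_force": force on the tool from outside, world axes, zero at the start; "wrist_torque": the same for the moment, N m; "finger_gap": finger opening in mm.
Only numpy, scipy, OpenCV 4.12 (cv2) and the standard library are available. Lean on these libraries where they do the work, as an engineer would, in place of code of your own. Each camera call takes 0.05 s, during which the arm holds its last target. There are 200 camera calls.

TASK

Lift the slide carrier with the orange tab off its rail, over the red end stop, and hang it on the next rail between that rail's red end stop and the yellow band. Then, keeping it hooked on the rail, slide it gently along past the band until it meets the stiff green backstop and has pushed that back by about 6 mm (at least 2, never more than 12), and leave it hanging there, let go. Leave the other carriers and the things on the bench where they are.

Things in the scene. Friction and masses are not known exactly. Their poses are not given: they have to be found in the camera images.
- rail_a: First rail, where the carrier hangs at first: level aluminium bar, 8 mm wide (x), 16 high, 280 long, on a post at its far left (+y) end. Origin: middle of the bar's TOP face at its free end; the bar runs from there along its own +y. Red end stop on the free end (y 0 to 6 mm), 8 mm wide, 18 mm above the top face. Top 185 to 215 mm over the table; place, height and yaw vary.
- rail_b: Next rail, to the right, apart from the first by 80 to 170 mm in y: same bar, 360 mm long, on a post at its far (-y) end. Origin: middle of the bar's TOP face at its free end; the bar runs from there along its own -y. Red end stop at y 0 to -6 mm, 18 mm high; yellow band at y = -85 mm. Top 185 to 215 mm over the table; place, height and yaw vary.
- carrier_tab (a point): Centre of the orange grip tab of the carrier to be moved: an upright fin 10 mm thick (x), 28 mm long (y, along the rail), 38 mm high, rising from the saddle; x, y axes are those of the rail it hangs on. About 0.18 to 0.37 kg in all.
- carrier_seat (a point): Same carrier: middle of its saddle's underside, 25 mm below the tab's centre; hung, it lies on the bar's top, on its centre line. Saddle: plate 6 mm thick, 40 mm along the rail, a lip on its +x side 8 mm down, an arm on its -x side, 12.5 mm free between. The arm carries a rack 44 x 40 x 83 mm whose top is 62 mm below this point, so under a rail it can rise 45 mm at most.
- backstop (a joint): Green block straddling rail B, 36 mm wide, 20 long, top 5 mm above the bar. Value: how far it was pushed along the rail's -y, in m (0 at first, 0.030 at most). Takes about 6 N to move and stays where left. Its face, which meets the carrier's saddle, is 120 to 200 mm from the free end: not measured, to be felt or seen; the carrier's centre is then 20 mm nearer the free end.
- neighbour_a_tab (a point): Centre of the grey tab of another carrier, same shape, hanging farther back on rail A; leave it.
- neighbour_b_tab (a point): Centre of the grey tab of another carrier, same shape, hanging on rail B beyond the backstop; leave it.
- jar_white: White jar, 56 mm across, about 85 mm high, origin at its foot; leave it.
- jar_amber: Amber bottle, 52 mm across, about 100 mm high, origin at its foot; leave it.
- beaker: Glass beaker, 66 mm across, 80 mm high, origin at its foot; leave it.
- slide_box: Blue slide box, 100 x 85 x 32 mm, origin at the centre of its underside; leave it.
- tip_box: Box with a yellow lid, 122 x 87 x 61 mm, origin at the centre of its underside; leave it.
Not all that is in view belongs to the job. What is shaped like the part that bears carrier_tab but blue is not meant.

How it is judged (in metres and radians):
On the way, in this order (a step that is already met when the one before it is completed fails the run):
1. the carrier hangs seated on rail B between its end stop and the yellow band, the backstop untouched (z of carrier_seat in the frame of rail_b between -0.003 and 0.003 m and x of carrier_seat in the frame of rail_b between -0.004 and 0.004 m and angle between carrier_seat's own z axis and vertical below 0.1 rad and y of carrier_seat in the frame of rail_b between -0.077 and -0.02 m and value of joint backstop below 0.001 m), for 0.2 s.
2. the carrier, seated and past the band, has pushed the backstop back by at least 2 mm (z of carrier_seat in the frame of rail_b between -0.003 and 0.003 m and x of carrier_seat in the frame of rail_b between -0.004 and 0.004 m and angle between carrier_seat's own z axis and vertical below 0.1 rad and y of carrier_seat in the frame of rail_b below -0.095 m and value of joint backstop above 0.002 m), for 0.1 s.
At the end, for the whole second after the job is handed in: The carrier hangs at rest on rail B (saddle within 3 mm of the bar's top, within 4 mm of its centre line, upright within 0.1 rad), past the yellow band, with the backstop pushed back by 2 to 12 mm; nothing else disturbed (all of step 2 and y of carrier_seat in the frame of rail_b above -0.235 m and value of joint backstop below 0.012 m and linear speed of carrier below 0.02 m/s); the robot touches nothing.
It fails at once if the backstop is pushed more than 12 mm (value of joint backstop above 0.012 m).
It fails at once if the carrier is lifted off rail B (more than 8 mm) beyond the yellow band (y of carrier_seat in the frame of rail_b between -0.3 and -0.095 m and x of carrier_seat in the frame of rail_b between -0.03 and 0.03 m and z of carrier_seat in the frame of rail_b above 0.008 m).
It fails at once if the carrier is pressed on rail B with more than 25 N (contact force between carrier and rail_b above 25 N).
It fails at once if another carrier is moved by more than 15 mm (distance of any of neighbour_a_tab, neighbour_b_tab from where it was at the start of the episode above 0.015 m).
It fails at once if a thing on the bench is moved by more than 20 mm (distance of any of jar_white, jar_amber, beaker, slide_box, tip_box from where it was at the start of the episode above 0.02 m).
It also fails if it takes over 58 s, if anything falls off the work surface, if the arm or the gripper's body presses on something with over 40 N, if the wrist force passes 120 N, or if a joint passes its speed limit or range.

## Working session

There is one attempt and no reset: what is moved stays moved. The work goes in short steps, Python scripts to look and compute and a tool call to move; the robot and the scene stay as the last step left them, time stands still between calls to the robot, and variables do not carry over. Pictures are saved under pics/ and viewed, about 8 in all and at most 12, crops included, and the job is handed in when it is done.

Besides the shell and the picture viewer there is one more tool, called after "Emit:" in YAML: its name, and indented under it one key for each argument. carry_out: Moves the arm, as the interface text tells. Its arguments: {"type":"object","properties":{"commands":{"type":"array","items":{"type":"array","items":{"type":"array","items":{"type":"number"}}}},"grip_force":{"type":"number"}},"required":["commands"]}

```bash
ls; mkdir -p pics; python3 - <<'E'
from bench import r, viewer
import cv2,numpy as np
print(r.sense())
a=viewer.snapshot("scene");b=viewer.snapshot("top");w=viewer.snapshot("wrist")
for n,i in zip(("scene","top","wrist"),(a,b,w)):
    cv2.imwrite(f"pics/{n}0.png",i[...,::-1]); c=viewer.calibration(n); print(n,c)
E
```

```text
pics
{'time': 0.0, 'joint_pos': array([ 6.19151790e+01,  7.51573591e+00,  8.53302955e+01, -2.12638334e-03,
        8.72610844e+01, -4.89148864e+00]), 'qd': array([-0.00456003, -0.01416303, -0.05999788, -0.00391373, -0.0223484 ,
       -0.05369477]), 'joint_efforts': array([-2.47717173e-03, -5.69383121e+01, -5.00563788e+01, -5.05145272e-04,
        1.44524756e-02,  2.69392572e-06]), 'tool_pos': array([236.03115797, 551.05794884, 249.22811252]), 'tcp_rot': array([-1.79893093e+02, -7.01761689e-03,  1.56806765e+02]), 'ft_force': array([-0.49271279, -0.02097895, -0.27667711]), 'wrist_torque': array([-0.02120075,  0.00923514,  0.04434036]), 'finger_gap': 85.49159260338088}
scene {'camera_matrix': array([[380.89471785,   0.        , 286.72471515],
       [  0.        , 380.89471785, 205.47435096],
       [  0.        ,   0.        ,   1.        ]]), 'rvec': array([ 2.298021  ,  0.54043524, -0.23850299]), 'tvec': array([-457.34360672,  -71.54506734, 1248.87336795])}
top {'camera_matrix': array([[400.73189924,   0.        , 281.25754165],
       [  0.        , 400.73189924, 209.86875157],
       [  0.        ,   0.        ,   1.        ]]), 'rvec': array([ 2.1672784 , -2.15811198,  0.14314282]), 'tvec': array([ -24.0283648 ,  507.49374767, 1102.41849956])}
wrist {'camera_matrix': array([[324.53766198,   0.        , 278.5487462 ],
       [  0.        , 324.53766198, 210.44164473],
       [  0.        ,   0.        ,   1.        ]]), 'rvec': array([-2.42490567, -1.59809247, -0.21892091]), 'tvec': array([-599.53481099,  -34.80622866,  378.48021841])}
```

View pics/scene0.png

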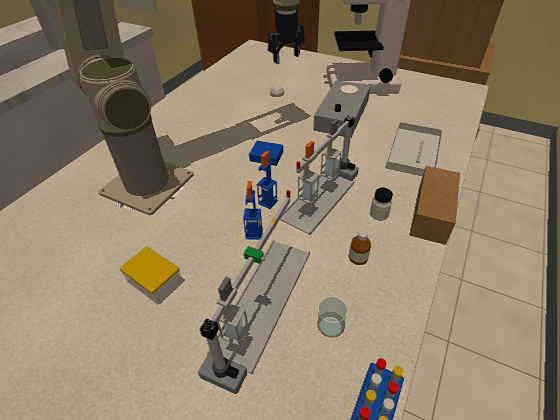

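View pics/top0.png

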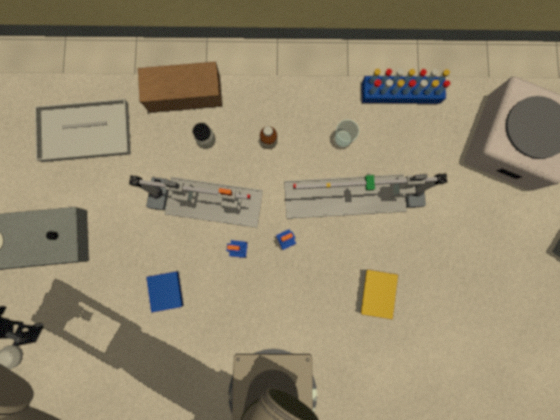

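The real carrier is the orange tab on rail A (top about (225,191), scene about (309,149)). The two blue racks with orange tabs standing on the bench are decoys. Rail B's red stop is at about (294,185) in the top view, its yellow band at about (327,184) and the green backstop at about (370,182).

```bash
cat > h.py <<'E'
from bench import r, viewer
import cv2,numpy as np
RNG={"red":[((0,130,60),(6,255,255)),((174,130,60),(180,255,255))],"orange":[((7,150,90),(15,255,255))],
"yellow":[((21,140,90),(32,255,255))],"green":[((45,110,40),(80,255,255))]}
def blobs(im,col,amin=4):
    hsv=cv2.cvtColor(im,cv2.COLOR_RGB2HSV); m=sum(cv2.inRange(hsv,*x) for x in RNG[col])
    n,l,s,c=cv2.connectedComponentsWithStats(m,connectivity=8)
    return [(c[i].round(1).tolist(),s[i].tolist()) for i in range(1,n) if s[i][4]>=amin]
def ray(cal,px):
    R=cv2.Rodrigues(cal["rvec"])[0]; u=cv2.undistortPoints(np.array([[px]],float),cal["camera_matrix"],None)[0,0]
    d=R.T@np.array([*u,1.]); return -R.T@cal["tvec"].ravel(),d/np.linalg.norm(d)
def plane(cal,px,z):
    o,d=ray(cal,px); return o+d*(z-o[2])/d[2]
def tri(cp):
    A=np.zeros((3,3));b=np.zeros(3);rs=[ray(*x) for x in cp]
    for o,d in rs: P=np.eye(3)-np.outer(d,d);A+=P;b+=P@o
    X=np.linalg.solve(A,b); return X,[round(float(np.linalg.norm(np.cross(X-o,d))),1) for o,d in rs]
E
python3 - <<'E'
from h import *
for n in("scene","top"):
    im=cv2.imread(f"pics/{n}0.png")[...,::-1]; cal=viewer.calibration(n)
    for c in RNG: print(n,c,[x for x in blobs(im,c) if x[1][4]<400])
S,T=viewer.calibration("scene"),viewer.calibration("top")
print(tri([(S,(309,149)),(T,(225,191.5))]),tri([(S,(289,194)),(T,(294.5,186))]))
c=viewer.calibration("wrist");print("wrist cam",ray(c,(280,210)),r.sense()["tool_pos"])
E
```

```text
scene red [([298.0, 164.5], [296, 161, 4, 8, 22]), ([287.9, 193.5], [286, 190, 4, 8, 24]), ([380.8, 363.6], [377, 358, 9, 12, 89]), ([392.7, 387.3], [388, 381, 11, 13, 103]), ([364.5, 413.2], [360, 407, 10, 13, 108])]
scene orange [([485.0, 59.4], [464, 41, 31, 32, 221]), ([407.6, 57.2], [400, 55, 16, 5, 33]), ([427.7, 60.6], [417, 58, 21, 6, 44]), ([452.0, 64.9], [441, 62, 22, 7, 45]), ([309.3, 148.8], [306, 141, 8, 17, 108]), ([264.8, 158.4], [261, 151, 8, 16, 96]), ([249.0, 188.9], [247, 181, 5, 18, 75]), ([360.8, 243.9], [353, 236, 18, 15, 169])]
scene yellow [([274.0, 220.0], [272, 218, 5, 5, 15]), ([397.8, 371.2], [393, 366, 10, 12, 92]), ([370.4, 395.7], [366, 390, 10, 13, 98]), ([382.9, 417.8], [379, 416, 9, 4, 29])]
scene green [([253.3, 253.9], [244, 246, 19, 18, 201])]
top red [([388.4, 71.8], [386, 69, 6, 7, 33]), ([422.7, 72.0], [420, 69, 7, 7, 34]), ([377.2, 82.5], [374, 80, 8, 7, 36]), ([411.9, 82.8], [409, 80, 7, 7, 36]), ([446.5, 83.4], [444, 81, 6, 6, 31]), ([294.0, 185.5], [293, 184, 3, 4, 6]), ([248.3, 196.0], [247, 195, 3, 3, 7]), ([233.5, 249.0], [232, 249, 4, 1, 4])]
top orange [([271.5, 136.8], [266, 131, 10, 11, 43]), ([224.9, 191.3], [219, 189, 13, 6, 57]), ([286.4, 236.9], [282, 234, 10, 7, 31]), ([232.7, 247.2], [228, 246, 11, 4, 31])]
top yellow [([376.8, 71.6], [374, 69, 6, 6, 28]), ([411.2, 72.0], [409, 69, 6, 7, 29]), ([445.8, 72.4], [443, 70, 7, 6, 31]), ([400.4, 82.6], [398, 80, 6, 7, 29]), ([434.8, 83.4], [432, 81, 7, 6, 31]), ([328.0, 184.8], [327, 183, 3, 4, 10])]
top green [([369.5, 182.4], [366, 176, 8, 14, 99])]
(array([524.14667998, 110.63099784, 234.33427794]), [1.0, 1.0]) (array([543.51404175, -50.50597972, 217.12758155]), [1.7, 1.7])
wrist cam (array([173.38503738, 578.47737419, 373.09823806]), array([ 0.24876715, -0.10313316, -0.96305683])) [236.08961429 551.17354544 249.48287384]
```

View pics/wrist0.png

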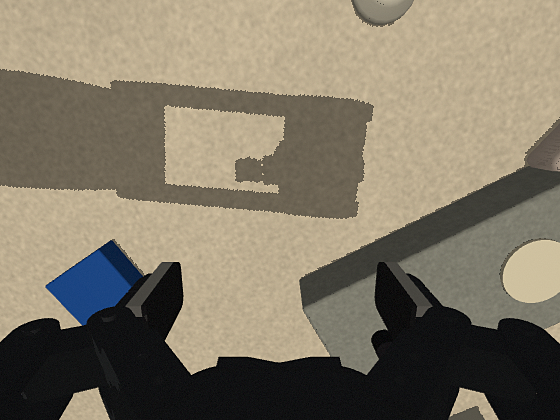

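The wrist image only shows the bench near the start pose, with the fingers at rows 260 and below. The camera sits on the tool +x side. I'll move to a view pose over rail A, with tool yaw near 90.

Emit:
carry_out:
  commands:
    - [[40, 0, 0, -55, 0, 0, 0], [40, -45, -32, -100, 0, 0, 10], [40, -90, -65, -100, 0, 0, 20], [40, -135, -97, -100, 0, 0, 30], [40, -180, -130, -100, 0, 0, 40]]

```text
time: 0.78
tool_pos: [351.1, 359.5, 350.2]
tcp_rot: [180.0, 0.0, 116.5]
ft_force: [0.7, 0.1, -0.2]
finger_gap: 39.7
```

```bash
cat >> h.py <<'E'
from scipy.spatial.transform import Rotation as Ro
def go(x,y,z,yaw):
    "shift (tool axes) and turn to reach a tool-down pose"
    s=r.sense(); R=Ro.from_euler("xyz",s["tcp_rot"],degrees=True)
    print("t",round(s["time"],2),"at",s["tool_pos"].round(1),s["tcp_rot"].round(2),"F",s["ft_force"].round(1),"gap",round(s["finger_gap"],1))
    print(" shift",R.inv().apply(np.array([x,y,z])-s["tool_pos"]).round(1),"turn",(R.inv()*Ro.from_euler("xyz",[180,0,yaw],degrees=True)).as_rotvec(degrees=True).round(2))
E
python3 - <<'E'
from h import *
go(530,60,350,90)
E
```

```text
t 0.78 at [351.1 359.5 350.2] [179.99   0.   116.49] F [ 0.7  0.1 -0.2] gap 39.7
 shift [-3.479e+02  2.650e+01  3.000e-01] turn [ 1.000e-02 -0.000e+00  2.649e+01]
```

Emit:
carry_out:
  commands:
    - [[40, -58, 4, 0, 0, 0, 9], [40, -116, 9, 0, 0, 0, 18], [40, -174, 13, 0, 0, 0, 26.5], [40, -232, 18, 0, 0, 0, 26.5], [40, -290, 22, 0, 0, 0, 26.5]]

```text
time: 1.4
tool_pos: [501.5, 110.4, 350.1]
tcp_rot: [-180.0, -0.0, 90.3]
ft_force: [1.2, 0.4, 0.3]
finger_gap: 40.2
```

Emit:
carry_out:
  commands:
    - [[40, -30, 0, 0, 0, 0, 0], [40, -64, 0, 0, 0, 0, 0], [40, -64, 0, 0, 0, 0, 0]]

```text
time: 1.78
tool_pos: [501.2, 46.3, 349.9]
tcp_rot: [-180.0, 0.0, 90.1]
ft_force: [0.2, 0.5, -0.4]
finger_gap: 40.1
```

```bash
python3 - <<'E'
from h import *
go(530,60,350,90)
c=viewer.calibration("wrist"); im=viewer.snapshot("wrist"); np.save("wA.npy",im); np.savez("wA.npz",**c)
cv2.imwrite("pics/wA.png",im[...,::-1])
for k in RNG: print(k,blobs(im,k,20))
E
```

```text
t 1.77 at [501.2  46.3 349.9] [-1.7996e+02  3.0000e-02  9.0130e+01] F [ 0.2  0.5 -0.4] gap 40.1
 shift [13.7 28.8 -0.1] turn [-0.04  0.03  0.13]
red [([297.5, 191.5], [292, 186, 12, 12, 123]), ([322.3, 311.4], [319, 303, 9, 17, 95])]
orange [([311.1, 124.1], [300, 103, 24, 44, 792]), ([163.2, 139.4], [152, 123, 24, 34, 762]), ([441.9, 195.2], [426, 179, 38, 37, 762]), ([197.4, 263.2], [187, 250, 23, 31, 320])]
yellow [([109.8, 363.3], [102, 356, 18, 19, 156]), ([151.6, 390.1], [127, 364, 41, 45, 793])]
green []
```

View pics/wA.png

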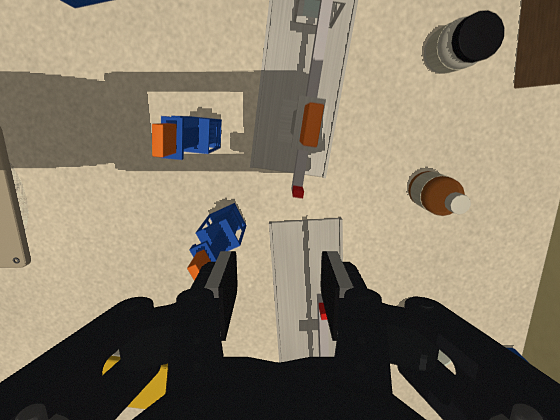

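The wrist picture shows the carrier tab at (311,124), rail A's stop at (297,191) and rail B's stop at (322,311). The decoys are well to the left. Next is the view of rail B.

Emit:
carry_out:
  commands:
    - [[40, -55, 8, 0, 0, 0, 0], [40, -110, 17, 0, 0, 0, 0], [40, -170, 25, 0, 0, 0, 0], [40, -170, 25, 0, 0, 0, 0]]

```text
time: 2.33
tool_pos: [527.3, -124.3, 349.5]
tcp_rot: [-179.9, 0.0, 90.1]
ft_force: [0.3, 0.7, 0.3]
finger_gap: 40.2
```

```bash
python3 - <<'E'
from h import *
go(530,-130,350,90)
c=viewer.calibration("wrist"); im=viewer.snapshot("wrist"); np.save("wB.npy",im); np.savez("wB.npz",**c)
for k in RNG: print(k,blobs(im,k,20))
a=np.load("wA.npy")[80:220,250:360]; b=im[40:360,220:340]
C=np.zeros((600,800,3),np.uint8)
a=cv2.resize(a,None,fx=4,fy=4,interpolation=cv2.INTER_NEAREST); C[:560,:440]=a
b=cv2.resize(im[60:360,225:380],None,fx=2,fy=2,interpolation=cv2.INTER_NEAREST); C[:600,450:760]=b
cv2.imwrite("pics/ab.png",C[...,::-1])
E
```

```text
t 2.33 at [ 527.3 -124.3  349.5] [-1.7993e+02  2.0000e-02  9.0090e+01] F [0.3 0.7 0.3] gap 40.2
 shift [-5.7  2.7 -0.5] turn [-0.07  0.02  0.09]
red [([298.7, 110.4], [293, 106, 12, 9, 97]), ([531.7, 302.7], [521, 295, 22, 17, 250]), ([550.4, 324.0], [540, 316, 20, 17, 237])]
orange [([439.4, 54.5], [423, 30, 41, 46, 993]), ([158.5, 91.0], [140, 72, 39, 37, 821])]
yellow [([302.0, 211.7], [296, 203, 12, 16, 122]), ([99.0, 282.3], [59, 253, 90, 61, 4227]), ([552.8, 297.2], [548, 294, 12, 8, 53]), ([556.4, 305.5], [553, 299, 7, 13, 75]), ([522.4, 345.0], [512, 337, 20, 17, 201]), ([541.6, 364.3], [531, 357, 20, 17, 171])]
green [([306.7, 314.9], [288, 299, 40, 30, 990])]
```

View pics/ab.png

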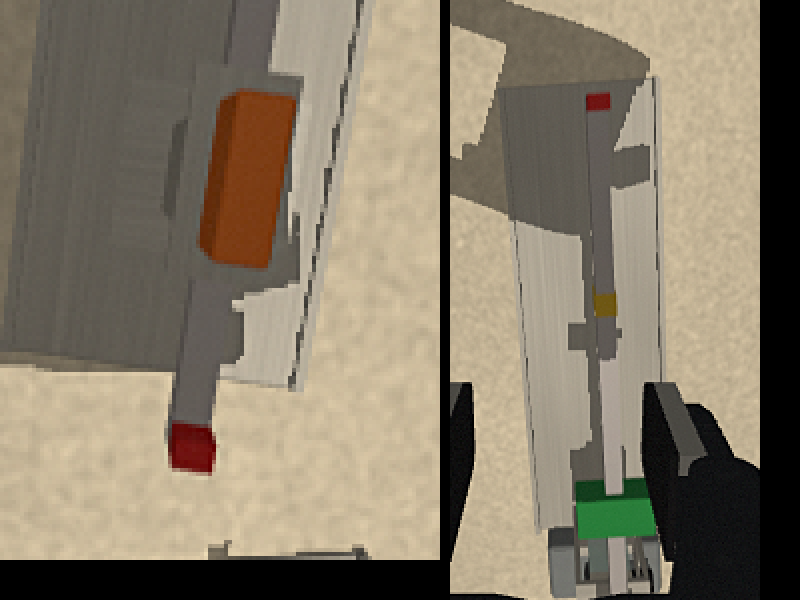

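The crop shows the tab's top face centred at about px (313.5,124.5), with corners at about (309.5,103), (324.2,104.2), (317,146.7) and (303.2,144.2). It also gives rail B's stop (298.7,110.4), band (302,211.7) and the backstop's near edge at about row 300.

```bash
python3 - <<'E'
from h import *
A=dict(np.load("wA.npz"));B=dict(np.load("wB.npz"));S,T=viewer.calibration("scene"),viewer.calibration("top")
p=lambda n,x:print(n,x[0].round(1),x[1])
p("stopB A,B",tri([(A,(322.3,311.4)),(B,(298.7,110.4))]))
p("stopB all",tri([(A,(322.3,311.4)),(B,(298.7,110.4)),(S,(287.9,193.5)),(T,(294,185.5))]))
p("stopB S,B",tri([(S,(287.9,193.5)),(B,(298.7,110.4))]))
p("band S,B",tri([(S,(274,220)),(B,(302,211.7))]))
p("stopA S,A",tri([(S,(298,164.5)),(A,(297.5,191.5))]))
p("tab S,A",tri([(S,(309.3,148.8)),(A,(312,124))]))
p("green S,B",tri([(S,(253.3,253.9)),(B,(306.7,314.9))]))
# bar B edges in wB: midline of bar by row via gradient between columns
im=np.load("wB.npy").astype(int)
for row in (120,140,160,180,195,235,250,265,280,295): print(row,im[row,288:318].sum(1)//3)
im=np.load("wA.npy").astype(int)
for row in (75,85,95,160,165,170,175,180): print("A",row,im[row,285:330].sum(1)//3)
E
```

```text
stopB A,B [541.4 -49.3 220.1] [1.0, 1.0]
stopB all [542.1 -50.  218.6] [1.5, 0.8, 0.4, 0.9]
stopB S,B [542.2 -49.3 217.6] [0.3, 0.3]
band S,B [ 547.7 -130.9  207.9] [0.5, 0.5]
stopA S,A [516.6  58.8 217.5] [0.1, 0.1]
tab S,A [524.4 111.4 234.3] [0.8, 0.8]
green S,B [ 554.1 -232.1  206.6] [0.2, 0.2]
120 [ 90  88  87  92  88  81  94  93  94  95  92  91  93  92  93  91  90  87
  90  89  91  90  90  79 113 171 167 166 163 160]
140 [89 89 89 90 91 85 80 95 93 90 92 91 92 92 92 91 92 90 89 92 91 93 91 90
 89 92 89 93 90 89]
160 [ 90  89  88  90  89  91  84  80  92  90  91  89  92  91  91  90  84 126
 169 162 166 166 169 168 160 162 166 164 162 162]
180 [162 171 139  84  88  86  90  86  79  91  91  90  89  89  89  89  89  81
 141 165 162 160 161 163 163 157 159 159 159 157]
195 [160 164 172  82  84  86  85  83 123  80  89  89  89  90  89  90  91  87
  75 170 162 157 156 158 161 157 154 158 156 153]
235 [155 156 159 156 158  83  84  88  86  85 125  82  87  89  88  90  89  87
  88  79 152 163 154 157 153 155 157 154 157 154]
250 [159 158 160 164 160 168  80  83  87  85  86  99 171 167 162 162
[... 1256 characters left out ...]
 94  93  92  92  92
  94  94  92  91  92  92  87  71 181 181 173 174 173 168 173 176 171 177
 171 174 187  72 148 176 167 181 184]
A 170 [ 88  85  89  90  91  87  89  89  91  77  86  93  93  93  94  93  92  93
  93  88  90  87  85  77 183 180 177 174 173 174 169 175 176 172 177 173
 173 180 147 111 173 170 178 175 175]
A 175 [181 181 175 174 176 183 192 201 101  73  91  92  93  92  92  91  92  90
  83 158 193 190 176 162 152 138 142 148 153 151 162 167 166 177 175 174
 190  77  81 176 171 182 184 181 183]
A 180 [176 173 172 172 177 186 193 150  72  91  92  92  91  91  93  93  90  86
 105 186 178 177 177 180 181 178 177 177 178 185 187 184 181 178 185 186
 183 178 173 173 178 181 179 178 178]
```

```bash
python3 - <<'E'
from h import *
A=dict(np.load("wA.npz"));B=dict(np.load("wB.npz"))
def line(c,pts,z):
    P=np.array([plane(c,q,z)[:2] for q in pts]); k=np.polyfit(P[:,1],P[:,0],1)
    print(P.round(1).tolist(),"x=%.1f%+.4f*y"%(k[1],k[0]),"yaw",np.degrees(np.arctan(-k[0])).round(2)); return k
kA=line(A,[(314.6,75),(313.4,85),(312,95),(299.1,175),(298.4,180)],206)
kB=line(B,[(300,160),(301.1,180),(301.8,195),(303.4,235),(306.2,295)],206)
print("tab top",plane(A,(313.5,124.5),250),[plane(A,q,250)[:2].round(1) for q in((309.5,103),(324.2,104.2),(317,146.7),(303.2,144.2))])
print("band",plane(B,(302,211.7),206),"stopB",plane(B,(298.7,110.4),220),"green edge",plane(B,(306,306),211),plane(B,(306,300),206))
X=plane(A,(313.5,124.5),250);print("line A at tab y",np.polyval(kA,X[1]))
go(X[0],X[1],330,90+np.degrees(np.arctan(-kA[0])))
E
```

```text
[[528.9, 147.6], [528.2, 140.4], [527.3, 133.2], [518.4, 70.4], [517.9, 66.2]] x=508.8+0.1373*y yaw -7.82
[[544.9, -87.7], [546.1, -104.3], [547.0, -117.1], [549.1, -152.9], [552.9, -211.6]] x=539.4-0.0640*y yaw 3.66
tab top [524.58597031 111.62231066 250.        ] [array([521.6, 125.2]), array([531.2, 124.5]), array([527.4,  97.1]), array([518. ,  98.7])]
band [ 547.42115142 -131.71816679  206.        ] stopB [542.31941779 -49.20461228 220.        ] green edge [ 552.53105619 -219.96141765  211.        ] [ 552.85930291 -216.80140588  206.        ]
line A at tab y 524.1537733402171
t 2.38 at [ 527.3 -122.3  349.7] [-1.7994e+02 -4.0000e-02  9.0180e+01] F [-0.4  0.8 -0.1] gap 39.7
 shift [233.9  -2.   19.9] turn [-0.06 -0.04  8.  ]
```

Emit:
carry_out:
  commands:
    - [[40, 55, 0, 0, 0, 0, 2], [40, 110, 0, 0, 0, 0, 4], [40, 165, -1, 0, 0, 0, 6], [40, 220, -2, 0, 0, 0, 8], [40, 234, -2, 20, 0, 0, 8]]

```text
time: 3.0
tool_pos: [523.7, 117.5, 331.9]
tcp_rot: [179.8, -0.1, 82.6]
ft_force: [-0.2, 0.1, -0.0]
finger_gap: 39.9
```

```bash
python3 - <<'E'
from h import *
go(524.4,111.5,237,82.2)
E
```

```text
t 3.0 at [523.7 117.5 331.9] [ 1.798e+02 -1.300e-01  8.264e+01] F [-0.2  0.1 -0. ] gap 39.9
 shift [-6.   1.2 94.9] turn [ 0.19 -0.13  0.44]
```

Emit:
carry_out:
  commands:
    - [[40, 0, 0, 30, 0, 0, 0], [40, 0, 0, 55, 0, 0, 0], [40, 0, 0, 75, 0, 0, 0], [40, 0, 0, 88, 0, 0, 0], [40, 0, 0, 88, 0, 0, 0]]

```text
time: 3.62
tool_pos: [523.4, 112.3, 241.3]
tcp_rot: [-179.9, 0.0, 82.3]
ft_force: [-0.8, -0.3, 1.1]
finger_gap: 40.0
```

```bash
python3 - <<'E'
from h import *
go(524.4,111.5,237,82.2)
c=viewer.calibration("wrist"); im=viewer.snapshot("wrist"); s=viewer.snapshot("scene")
C=np.zeros((480,800,3),np.uint8); C[:420,:560]=im; C[:420,560:800]=cv2.resize(s[100:240,250:330],(240,420),interpolation=cv2.INTER_NEAREST)
cv2.imwrite("pics/g1.png",C[...,::-1]); print(blobs(im,"orange",30),blobs(s,"orange",30))
E
```

```text
t 3.62 at [523.4 112.3 241.3] [-1.799e+02  2.000e-02  8.231e+01] F [-0.8 -0.3  1.1] gap 40.0
 shift [-0.7  1.1  4.3] turn [-0.1   0.02  0.11]
[([479.1, 257.2], [457, 237, 51, 45, 1445]), ([280.0, 287.5], [268, 239, 26, 96, 2316]), ([89.9, 279.2], [64, 248, 53, 64, 2260])] [([484.7, 59.8], [462, 41, 34, 32, 212]), ([417.7, 58.8], [400, 55, 36, 9, 72]), ([448.7, 64.1], [439, 62, 18, 5, 35]), ([309.4, 149.3], [305, 141, 9, 18, 118]), ([264.8, 158.5], [261, 151, 8, 16, 94]), ([439.1, 193.9], [417, 167, 43, 56, 1178]), ([249.1, 189.0], [246, 181, 6, 18, 81]), ([360.7, 244.0], [352, 236, 19, 15, 182])]
```

View pics/g1.png

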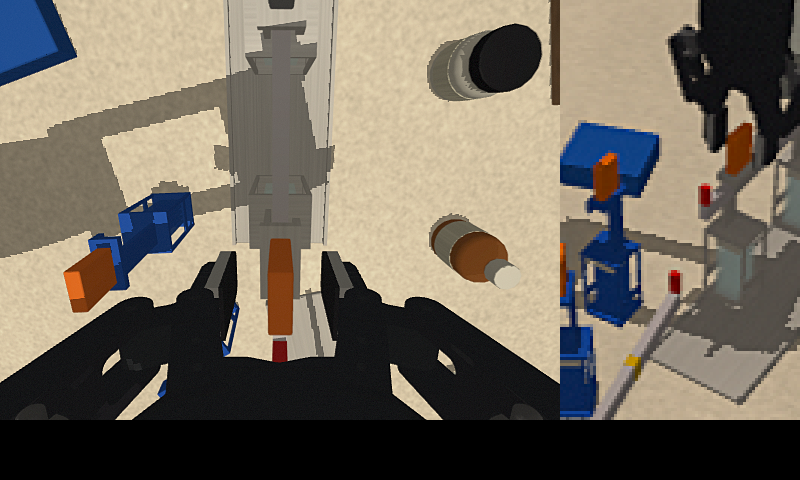

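The tab sits midway between the fingers: pads at columns 237 and 321, tab at 280. I'll go down 3 mm and close.

Emit:
carry_out:
  commands:
    - [[40, 0, 0, 3, 0, 0, 0], [5, 0, 0, 3, 0, 0, 0], [5, 0, 0, 3, 0, 0, 0], [5, 0, 0, 3, 0, 0, 0], [5, 0, 0, 3, 0, 0, 0]]
  grip_force: 50

```text
time: 4.35
tool_pos: [524.1, 112.4, 239.7]
tcp_rot: [180.0, -0.0, 82.3]
ft_force: [-1.5, -1.1, 3.5]
finger_gap: 9.3
```

Emit:
carry_out:
  commands:
    - [[5, 0, 0, 0, 0, 0, 0], [5, 0, 0, 0, 0, 0, 0]]

```text
time: 4.6
tool_pos: [524.2, 112.4, 239.7]
tcp_rot: [180.0, -0.0, 82.3]
ft_force: [-1.1, -0.4, 4.4]
finger_gap: 9.8
```

Emit:
carry_out:
  commands:
    - [[5, 0, 0, -8, 0, 0, 0], [5, 0, 0, -16, 0, 0, 0], [5, 0, 0, -24, 0, 0, 0], [5, 0, 0, -30, 0, 0, 0], [5, 0, 0, -30, 0, 0, 0]]

```text
time: 5.22
tool_pos: [524.3, 112.4, 270.1]
tcp_rot: [179.9, -0.0, 82.3]
ft_force: [0.6, 0.2, -2.6]
finger_gap: 9.4
```

```bash
python3 - <<'E'
from h import *
s=r.sense();print(s["wrist_torque"])
go(509.5,5,269,82.2)
c=viewer.calibration("wrist"); im=viewer.snapshot("wrist"); s=viewer.snapshot("scene")
C=np.zeros((480,800,3),np.uint8); C[:420,:560]=im; C[:420,560:800]=cv2.resize(s[100:240,250:330],(240,420),interpolation=cv2.INTER_NEAREST)
cv2.imwrite("pics/g2.png",C[...,::-1]); print(blobs(im,"orange",30),blobs(s,"orange",60))
E
```

```text
[0.0185473  0.04934935 0.00499155]
t 5.22 at [524.3 112.4 270.1] [ 1.7993e+02 -2.0000e-02  8.2300e+01] F [ 0.6  0.2 -2.6] gap 9.4
 shift [-108.4   -0.3    1. ] turn [ 0.07 -0.02  0.1 ]
[([460.8, 246.2], [441, 227, 46, 43, 1196]), ([110.2, 261.3], [89, 235, 43, 54, 1626]), ([278.5, 288.9], [266, 240, 26, 98, 2306])] [([481.4, 60.1], [448, 41, 48, 32, 254]), ([264.8, 158.5], [261, 151, 8, 16, 94]), ([439.1, 194.5], [417, 166, 43, 57, 1179]), ([249.1, 188.9], [246, 181, 6, 18, 81]), ([360.8, 244.0], [352, 236, 19, 15, 180])]
```

View pics/g2.png

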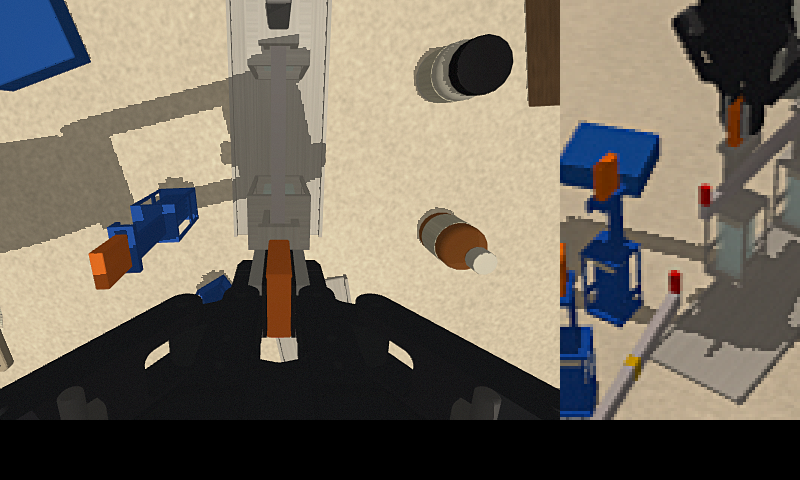

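The carrier is held, its weight reads about 2.6 N, and the seat is visibly above the red stop. The TCP at the grasp matches rail A's line to 0.1 mm. Next I'll move along the rail past its end.

Emit:
carry_out:
  commands:
    - [[5, -20, 0, 0, 0, 0, 0], [5, -42, 0, 0, 0, 0, 0], [5, -65, 0, 0, 0, 0, 0], [5, -90, 0, 0, 0, 0, 0], [5, -108, 0, 0, 0, 0, 0]]

```text
time: 5.95
tool_pos: [509.0, 3.6, 269.0]
tcp_rot: [-180.0, 0.0, 82.2]
ft_force: [0.2, -1.0, -2.3]
finger_gap: 8.6
```

```bash
python3 - <<'E'
from h import *
go(539.4-.064*5,5,270,93.66)
go(545.6,-97,270,93.66)
E
```

```text
t 5.95 at [509.    3.6 269. ] [-1.7997e+02  2.0000e-02  8.2250e+01] F [ 0.2 -1.  -2.3] gap 8.6
 shift [ 5.5 29.6 -1. ] turn [ -0.03   0.02 -11.41]
t 5.95 at [509.    3.6 269. ] [-1.7997e+02  2.0000e-02  8.2250e+01] F [ 0.2 -1.  -2.3] gap 8.6
 shift [-94.7  49.9  -1. ] turn [ -0.03   0.02 -11.41]
```

Emit:
carry_out:
  commands:
    - [[5, 2, 10, 0, 0, 0, -4], [5, 3, 20, -1, 0, 0, -8], [5, 4, 29, -1, 0, 0, -11.4], [5, 4, 29, -1, 0, 0, -11.4], [5, 4, 29, -1, 0, 0, -11.4]]

```text
time: 6.58
tool_pos: [538.4, 5.2, 270.1]
tcp_rot: [-180.0, -0.0, 93.6]
ft_force: [-0.3, 0.7, -2.6]
finger_gap: 9.3
```

```bash
python3 - <<'E'
from h import *
go(545.6,-97,270,93.66)
im=viewer.snapshot("wrist"); s=viewer.snapshot("scene")
C=np.zeros((480,800,3),np.uint8); C[:420,:560]=im; C[:420,560:800]=cv2.resize(s[120:260,240:320],(240,420),interpolation=cv2.INTER_NEAREST)
cv2.imwrite("pics/g3.png",C[...,::-1])
E
```

```text
t 6.58 at [538.4   5.2 270.1] [-179.97   -0.     93.62] F [-0.3  0.7 -2.6] gap 9.3
 shift [-1.024e+02  7.000e-01  1.000e-01] turn [-0.03 -0.   -0.04]
```

View pics/g3.png

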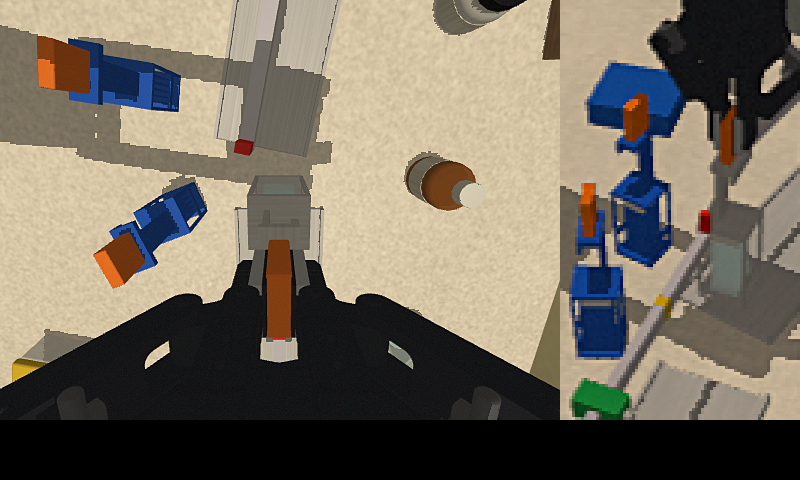

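The carrier is in the gap, with rail B's stop just visible at (280,338), in line with the tab. I'll move on over rail B's stop.

Emit:
carry_out:
  commands:
    - [[5, -15, 0.5, 0, 0, 0, 0], [5, -30, 0.7, 0, 0, 0, 0], [5, -45, 0.7, 0, 0, 0, 0], [5, -60, 0.7, 0, 0, 0, 0], [5, -60, 0.7, 0, 0, 0, 0]]

```text
time: 7.3
tool_pos: [543.4, -55.9, 270.2]
tcp_rot: [-180.0, 0.0, 93.6]
ft_force: [0.1, -0.5, -2.2]
finger_gap: 9.1
```

Emit:
carry_out:
  commands:
    - [[5, -15, 0, 0, 0, 0, 0], [5, -30, 0, 0, 0, 0, 0], [5, -42, 0, 0, 0, 0, 0], [5, -42, 0, 0, 0, 0, 0]]

```text
time: 7.8
tool_pos: [546.0, -97.4, 270.2]
tcp_rot: [-180.0, 0.0, 93.6]
ft_force: [-0.2, -0.3, -3.3]
finger_gap: 9.4
```

```bash
python3 - <<'E'
from h import *
go(545.6,-97,270,93.66)
im=viewer.snapshot("wrist"); s=viewer.snapshot("scene")
C=np.zeros((480,800,3),np.uint8); C[:420,:560]=im; C[:420,560:800]=cv2.resize(s[150:290,220:300],(240,420),interpolation=cv2.INTER_NEAREST)
cv2.imwrite("pics/g4.png",C[...,::-1]); print(blobs(im,"red",20))
E
```

```text
t 7.8 at [546.  -97.4 270.2] [-1.7999e+02  1.0000e-02  9.3620e+01] F [-0.2 -0.3 -3.3] gap 9.4
 shift [ 0.4 -0.4  0.2] turn [-0.01  0.01 -0.04]
[([276.5, 160.1], [269, 153, 16, 15, 237]), ([548.6, 377.3], [536, 368, 24, 20, 284])]
```

View pics/g4.png

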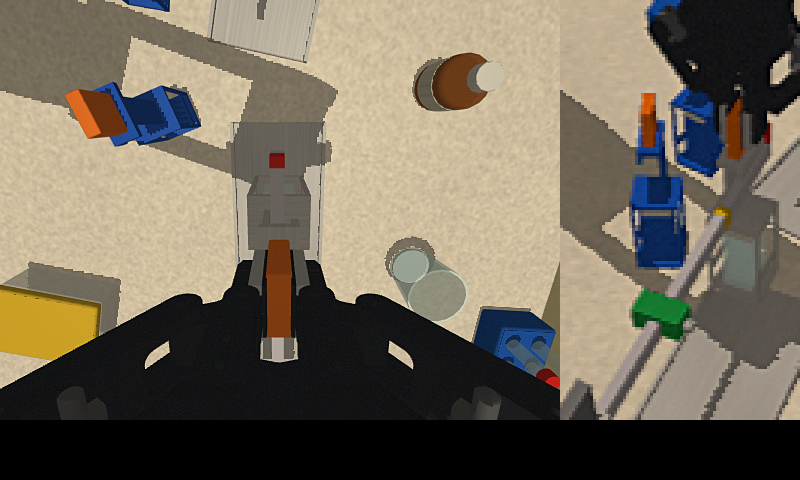

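The carrier is over rail B between stop (276,160) and band, with the rack hanging below. Lowering by feel.

Emit:
carry_out:
  commands:
    - [[5, 0, -0.5, 8, 0, 0, 0], [5, 0, -0.5, 16, 0, 0, 0], [5, 0, -0.5, 21, 0, 0, 0], [5, 0, -0.5, 24, 0, 0, 0], [5, 0, -0.5, 24, 0, 0, 0]]

```text
time: 8.52
tool_pos: [545.4, -96.3, 246.0]
tcp_rot: [-180.0, -0.0, 93.7]
ft_force: [0.1, 0.2, -2.1]
finger_gap: 9.2
```

Emit:
carry_out:
  commands:
    - [[5, 0, 0, 1, 0, 0, 0], [5, 0, 0, 2, 0, 0, 0], [5, 0, 0, 2, 0, 0, 0]]

```text
time: 8.9
tool_pos: [545.6, -96.4, 244.3]
tcp_rot: [180.0, 0.0, 93.7]
ft_force: [-0.2, -0.3, -3.1]
finger_gap: 9.0
```

Emit:
carry_out:
  commands:
    - [[5, 0, 0, 1, 0, 0, 0], [5, 0, 0, 2, 0, 0, 0], [5, 0, 0, 2, 0, 0, 0]]

```text
time: 9.28
tool_pos: [545.5, -96.3, 242.2]
tcp_rot: [-180.0, -0.0, 93.7]
ft_force: [0.2, 0.6, -3.5]
finger_gap: 9.3
```

Emit:
carry_out:
  commands:
    - [[5, 0, 0, 1, 0, 0, 0], [5, 0, 0, 1.5, 0, 0, 0], [5, 0, 0, 1.5, 0, 0, 0]]

```text
time: 9.65
tool_pos: [545.5, -96.3, 240.7]
tcp_rot: [-180.0, -0.0, 93.7]
ft_force: [-0.3, -0.5, -2.6]
finger_gap: 9.5
```

Emit:
carry_out:
  commands:
    - [[5, 0, 0, 1, 0, 0, 0], [5, 0, 0, 1.5, 0, 0, 0], [5, 0, 0, 1.5, 0, 0, 0]]

```text
time: 10.02
tool_pos: [545.7, -96.4, 240.4]
tcp_rot: [180.0, 0.0, 93.7]
ft_force: [-3.4, 0.7, 5.4]
finger_gap: 9.1
```

Emit:
carry_out:
  commands:
    - [[5, 0, 0, 1, 0, 0, 0], [5, 0, 0, 1.5, 0, 0, 0], [5, 0, 0, 1.5, 0, 0, 0]]

```text
time: 10.4
tool_pos: [545.7, -96.4, 240.4]
tcp_rot: [179.9, 0.0, 93.7]
ft_force: [-8.9, 1.7, 14.2]
finger_gap: 9.3
```

Emit:
carry_out:
  commands:
    - [[5, 0, 0, -1, 0, 0, 0], [5, 0, 0, -2, 0, 0, 0], [5, 0, 0, -2, 0, 0, 0]]

```text
time: 10.78
tool_pos: [545.7, -96.4, 240.4]
tcp_rot: [180.0, 0.0, 93.7]
ft_force: [-3.4, 1.1, 6.3]
finger_gap: 9.1
```

```bash
python3 - <<'E'
from h import *
go(545.6,-97,240,93.66); print(r.sense()["wrist_torque"])
im=viewer.snapshot("wrist"); s=viewer.snapshot("scene")
C=np.zeros((560,800,3),np.uint8); C[:520,:400]=cv2.resize(im[110:370,180:380],None,fx=2,fy=2); C[:560,400:800]=cv2.resize(s[160:272,225:305],(400,560),interpolation=cv2.INTER_NEAREST)
cv2.imwrite("pics/g5.png",C[...,::-1]); print(blobs(im,"red",20))
E
```

```text
t 10.78 at [545.7 -96.4 240.4] [1.7997e+02 1.0000e-02 9.3710e+01] F [-3.4  1.1  6.3] gap 9.1
 shift [-0.6 -0.1  0.4] turn [0.03 0.01 0.05]
[ 0.19773946  0.70184252 -0.02539569]
[([277.0, 171.1], [268, 162, 19, 19, 356])]
```

View pics/g5.png

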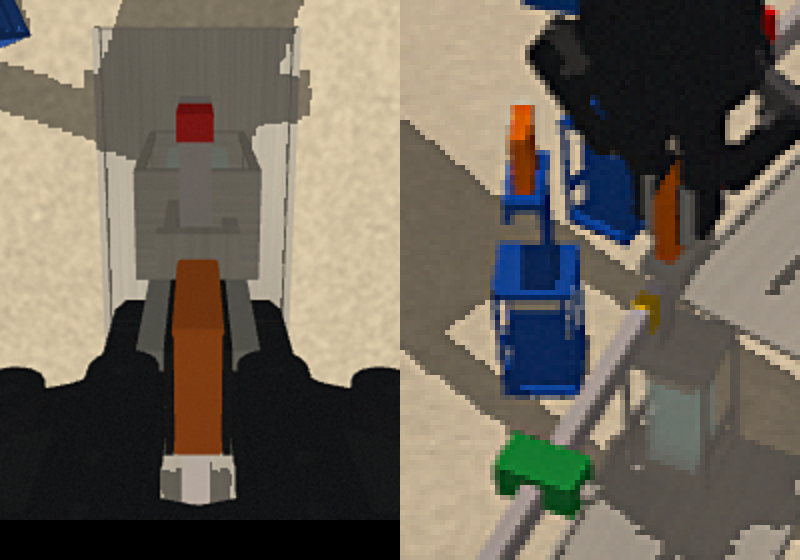

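Seated: the bar runs centrally under the saddle, and contact came at TCP z 240.4 against 239.7 on rail A. I'll ease the press and the side load, then slide.

Emit:
carry_out:
  commands:
    - [[5, 0, -0.5, -0.8, 0, 0, 0], [5, 0, -0.5, -0.8, 0, 0, 0], [5, -5, -0.5, -0.8, 0, 0, 0], [5, -12, -0.5, -0.8, 0, 0, 0], [5, -20, -0.5, -0.8, 0, 0, 0]]

```text
time: 11.5
tool_pos: [546.3, -116.9, 240.5]
tcp_rot: [-180.0, -0.0, 93.7]
ft_force: [0.1, 2.3, 0.5]
finger_gap: 9.3
```

Emit:
carry_out:
  commands:
    - [[5, -8, 0, 0, 0, 0, 0], [5, -16, 0, 0, 0, 0, 0], [5, -24, 0, 0, 0, 0, 0], [5, -32, 0, 0, 0, 0, 0], [5, -40, 0, 0, 0, 0, 0]]

```text
time: 12.12
tool_pos: [548.9, -156.9, 240.4]
tcp_rot: [-180.0, -0.0, 93.7]
ft_force: [0.1, 0.2, -1.1]
finger_gap: 8.9
```

Emit:
carry_out:
  commands:
    - [[5, -6, 0, 0, 0, 0, 0], [5, -12, 0, 0, 0, 0, 0], [5, -18, 0, 0, 0, 0, 0], [5, -24, 0, 0, 0, 0, 0], [5, -24, 0, 0, 0, 0, 0]]

```text
time: 12.75
tool_pos: [550.4, -180.7, 240.5]
tcp_rot: [-180.0, 0.0, 93.7]
ft_force: [-0.3, -0.2, -2.3]
finger_gap: 9.0
```

Emit:
carry_out:
  commands:
    - [[5, -3, 0, 0.5, 0, 0, 0], [5, -6, 0, 0.5, 0, 0, 0], [5, -9, 0, 0.5, 0, 0, 0], [5, -10, 0, 0.5, 0, 0, 0], [5, -10, 0, 0.5, 0, 0, 0]]

```text
time: 13.38
tool_pos: [551.3, -190.3, 240.4]
tcp_rot: [180.0, 0.0, 93.7]
ft_force: [-0.9, 1.4, 2.7]
finger_gap: 9.5
```

Emit:
carry_out:
  commands:
    - [[5, -1, 0, 0, 0, 0, 0], [5, -2, 0, 0, 0, 0, 0], [5, -2, 0, 0, 0, 0, 0]]

```text
time: 13.75
tool_pos: [551.5, -192.1, 240.4]
tcp_rot: [180.0, 0.0, 93.7]
ft_force: [0.2, 4.3, 5.7]
finger_gap: 9.3
```

Emit:
carry_out:
  commands:
    - [[5, -1, 0, 0, 0, 0, 0], [5, -2, 0, 0, 0, 0, 0], [5, -2, 0, 0, 0, 0, 0]]

```text
time: 14.12
tool_pos: [551.6, -194.1, 240.4]
tcp_rot: [180.0, 0.0, 93.7]
ft_force: [0.9, 3.9, 4.0]
finger_gap: 9.3
```

Emit:
carry_out:
  commands:
    - [[5, 0, 0, -0.6, 0, 0, 0], [5, -0.5, 0, -0.6, 0, 0, 0], [5, -1, 0, -0.6, 0, 0, 0], [5, -1, 0, -0.6, 0, 0, 0]]

```text
time: 14.62
tool_pos: [551.3, -195.3, 240.5]
tcp_rot: [-180.0, 0.0, 93.7]
ft_force: [0.7, 2.0, 0.7]
finger_gap: 9.1
```

```bash
python3 - <<'E'
from h import *
go(551,-198,240.4,93.7)
a0=cv2.imread("pics/scene0.png")[...,::-1];t0=cv2.imread("pics/top0.png")[...,::-1]
s=viewer.snapshot("scene");t=viewer.snapshot("top")
for n in("green","orange"): print(n,blobs(s,n,50),blobs(t,n,30))
cv2.imwrite("pics/s5.png",s[...,::-1]);cv2.imwrite("pics/t5.png",t[...,::-1])
C=np.zeros((600,800,3),np.uint8)
for i,(p,q) in enumerate(((a0,t0),(s,t))):
    C[:360,i*400:i*400+390]=cv2.resize(p[215:275,225:290],(390,360),interpolation=cv2.INTER_NEAREST)
    C[370:600,i*400:i*400+390]=cv2.resize(q[165:200,330:390],(390,230),interpolation=cv2.INTER_NEAREST)
cv2.imwrite("pics/g6.png",C[...,::-1])
E
```

```text
t 14.62 at [ 551.3 -195.3  240.5] [-179.98    0.     93.7 ] F [0.7 2.  0.7] gap 9.1
 shift [-2.7 -0.5  0.1] turn [-0.02  0.    0.  ]
green [([253.4, 254.0], [244, 246, 19, 18, 202])] []
orange [([485.2, 59.5], [465, 41, 30, 32, 183]), ([440.5, 192.6], [418, 166, 42, 57, 846]), ([257.6, 234.8], [255, 224, 7, 20, 84]), ([360.6, 244.0], [352, 236, 19, 15, 189])] [([268.3, 137.4], [261, 131, 15, 12, 102]), ([286.2, 236.9], [282, 234, 10, 7, 30]), ([232.7, 247.2], [228, 246, 11, 4, 31])]
```

View pics/g6.png

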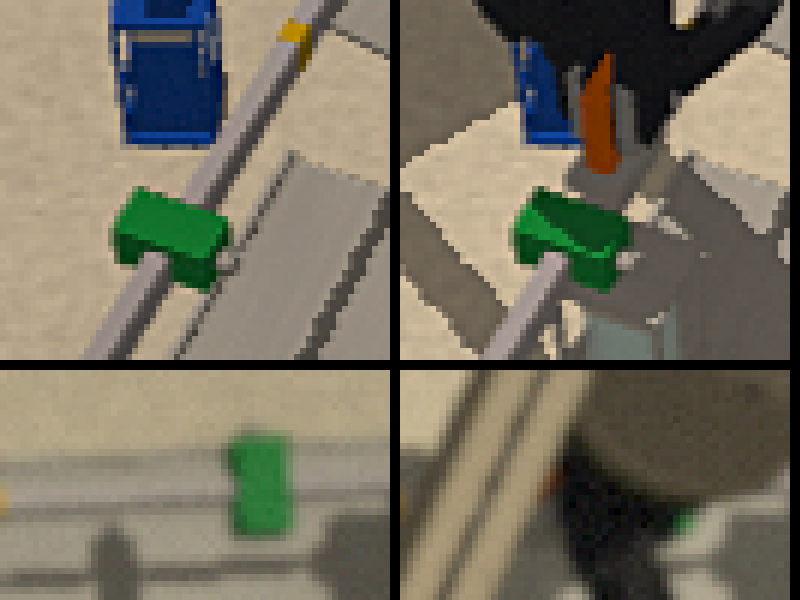

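The backstop hasn't moved: its scene centroid is (253.4,254.0) against (253.3,253.9) at first. The scale there is about 2.2 mm/px, so it works as a gauge. Continuing in small steps.

Emit:
carry_out:
  commands:
    - [[5, -0.7, 0, 0, 0, 0, 0], [5, -1.5, 0, 0, 0, 0, 0], [5, -1.5, 0, 0, 0, 0, 0]]

```text
time: 15.1
tool_pos: [551.4, -196.9, 240.5]
tcp_rot: [-180.0, 0.0, 93.7]
ft_force: [-0.6, 0.6, -1.3]
finger_gap: 9.0
```

Emit:
carry_out:
  commands:
    - [[5, -0.7, 0, 0, 0, 0, 0], [5, -1.5, 0, 0, 0, 0, 0], [5, -1.5, 0, 0, 0, 0, 0]]

```text
time: 15.48
tool_pos: [551.5, -198.4, 240.5]
tcp_rot: [-180.0, 0.0, 93.7]
ft_force: [-0.3, 0.4, -2.7]
finger_gap: 9.5
```

Emit:
carry_out:
  commands:
    - [[5, -0.7, 0, 0, 0, 0, 0], [5, -1.5, 0, 0, 0, 0, 0], [5, -1.5, 0, 0, 0, 0, 0]]

```text
time: 15.85
tool_pos: [551.7, -199.8, 240.6]
tcp_rot: [-180.0, -0.0, 93.7]
ft_force: [0.5, -0.3, -2.5]
finger_gap: 9.1
```

Emit:
carry_out:
  commands:
    - [[5, -0.7, 0, 0.4, 0, 0, 0], [5, -1.5, 0, 0.4, 0, 0, 0], [5, -1.5, 0, 0.4, 0, 0, 0]]

```text
time: 16.23
tool_pos: [552.0, -201.2, 240.5]
tcp_rot: [180.0, 0.0, 93.7]
ft_force: [0.0, 2.0, -0.2]
finger_gap: 9.1
```

Emit:
carry_out:
  commands:
    - [[5, -0.7, 0, 0, 0, 0, 0], [5, -1.5, 0, 0, 0, 0, 0], [5, -1.5, 0, 0, 0, 0, 0]]

```text
time: 16.6
tool_pos: [552.0, -201.7, 240.5]
tcp_rot: [180.0, -0.1, 93.7]
ft_force: [-1.7, 5.5, 1.7]
finger_gap: 9.4
```

```bash
python3 - <<'E'
from h import *
go(551,-204,240.4,93.7)
print(blobs(viewer.snapshot("scene"),"green",50))
E
```

```text
t 16.6 at [ 552.  -201.7  240.5] [ 1.800e+02 -9.000e-02  9.374e+01] F [-1.7  5.5  1.7] gap 9.4
 shift [-2.2 -1.2  0.1] turn [ 0.   -0.09  0.04]
[([253.3, 254.2], [244, 247, 19, 17, 201])]
```

Contact felt at y ≈ -201.6: the TCP advanced 0.5 mm for a 1.5 mm command and Fy reads 5.5 N. Pushing on in small steps.

Emit:
carry_out:
  commands:
    - [[5, -0.6, 0, 0, 0, 0, 0], [5, -1.2, 0, 0, 0, 0, 0], [5, -1.8, 0, 0, 0, 0, 0], [5, -1.8, 0, 0, 0, 0, 0]]

```text
time: 17.15
tool_pos: [552.1, -203.4, 240.5]
tcp_rot: [180.0, -0.1, 93.7]
ft_force: [-1.7, 7.5, 2.0]
finger_gap: 9.4
```

Emit:
carry_out:
  commands:
    - [[5, -0.6, 0, 0, 0, 0, 0], [5, -1.2, 0, 0, 0, 0, 0], [5, -1.8, 0, 0, 0, 0, 0], [5, -1.8, 0, 0, 0, 0, 0]]

```text
time: 17.65
tool_pos: [552.2, -205.2, 240.5]
tcp_rot: [-180.0, -0.1, 93.8]
ft_force: [-1.7, 6.5, 2.7]
finger_gap: 9.5
```

```bash
python3 - <<'E'
from h import *
go(551,-207.6,240.4,93.7)
print(blobs(viewer.snapshot("scene"),"green",50))
E
```

```text
t 17.65 at [ 552.2 -205.2  240.5] [-1.800e+02 -1.000e-01  9.375e+01] F [-1.7  6.5  2.7] gap 9.5
 shift [-2.3 -1.4  0.1] turn [-0.   -0.1   0.05]
[([252.6, 255.4], [243, 248, 20, 17, 202])]
```

Emit:
carry_out:
  commands:
    - [[5, -0.8, 0, 0, 0, 0, 0], [5, -1.6, 0, 0, 0, 0, 0], [5, -2.2, 0, 0, 0, 0, 0], [5, -2.2, 0, 0, 0, 0, 0]]

```text
time: 18.2
tool_pos: [552.4, -207.4, 240.5]
tcp_rot: [180.0, -0.1, 93.7]
ft_force: [-0.8, 6.7, 2.1]
finger_gap: 9.4
```

Emit:
carry_out:
  commands:
    - [[5, 0.5, 0, 0, 0, 0, 0], [5, 0.8, 0, -0.3, 0, 0, 0], [5, 0.8, 0, -0.3, 0, 0, 0]]

```text
time: 18.58
tool_pos: [552.3, -207.3, 240.5]
tcp_rot: [180.0, -0.0, 93.7]
ft_force: [0.7, 4.5, -0.9]
finger_gap: 9.5
```

```bash
python3 - <<'E'
from h import *
go(551,-207.6,240.4,93.7)
print(blobs(viewer.snapshot("scene"),"green",50))
E
```

```text
t 18.57 at [ 552.3 -207.3  240.5] [ 1.800e+02 -3.000e-02  9.372e+01] F [ 0.7  4.5 -0.9] gap 9.5
 shift [-0.2 -1.4  0.1] turn [ 0.   -0.03  0.02]
[([252.2, 256.2], [243, 249, 19, 17, 204])]
```

Pushed about 5.6–5.8 mm, by both the image and the TCP. Releasing gradually.

Emit:
carry_out:
  commands:
    - [[5, 0.6, 0, 0, 0, 0, 0], [12, 0.6, 0, 0, 0, 0, 0], [16, 0.6, 0, 0, 0, 0, 0], [24, 0.6, 0, 0, 0, 0, 0], [30, 0.6, 0, 0, 0, 0, 0]]
  grip_force: 20

```text
time: 19.25
tool_pos: [552.2, -207.3, 240.7]
tcp_rot: [180.0, 0.0, 93.7]
ft_force: [-1.4, 0.1, -0.6]
finger_gap: 30.1
```

Emit:
carry_out:
  commands:
    - [[36, 0, 0, 0, 0, 0, 0], [36, 0, 0, -10, 0, 0, 0], [36, 0, 0, -25, 0, 0, 0], [36, 0, 0, -50, 0, 0, 0], [36, 0, 0, -90, 0, 0, 0]]

```text
time: 19.88
tool_pos: [551.8, -206.8, 331.3]
tcp_rot: [-179.9, -0.0, 93.7]
ft_force: [-0.2, -0.3, 0.0]
finger_gap: 35.7
```

Emit:
carry_out:
  commands:
    - [[36, -50, 0, -20, 0, 0, 0], [36, -90, 0, -20, 0, 0, 0], [36, -90, 0, -20, 0, 0, 0], [36, -90, 0, -20, 0, 0, 0]]

```text
time: 20.38
tool_pos: [558.1, -296.7, 351.3]
tcp_rot: [180.0, -0.0, 93.7]
ft_force: [-0.7, -0.2, 0.1]
finger_gap: 35.9
```

```bash
python3 - <<'E'
from h import *
go(552,-207.6,240.4,93.7)
c=viewer.calibration("wrist");im=viewer.snapshot("wrist");s=viewer.snapshot("scene")
print(blobs(s,"green",50),blobs(im,"orange",50),blobs(im,"green",50))
C=np.zeros((600,800,3),np.uint8); C[:420,:560]=im; C[:420,560:800]=cv2.resize(s[200:305,225:285],(240,420),interpolation=cv2.INTER_NEAREST)
cv2.imwrite("pics/g7.png",C[...,::-1]); np.savez("wC.npz",**c)
E
```

```text
t 20.38 at [ 558.1 -296.7  351.3] [ 1.7997e+02 -1.0000e-02  9.3690e+01] F [-0.7 -0.2  0.1] gap 35.9
 shift [ 89.3  -0.4 110.9] turn [ 0.03 -0.01 -0.01]
[([252.1, 256.2], [243, 249, 19, 17, 205])] [([278.1, 87.2], [271, 64, 16, 48, 722])] [([278.4, 132.5], [256, 120, 46, 26, 1189])]
```

View pics/g7.png

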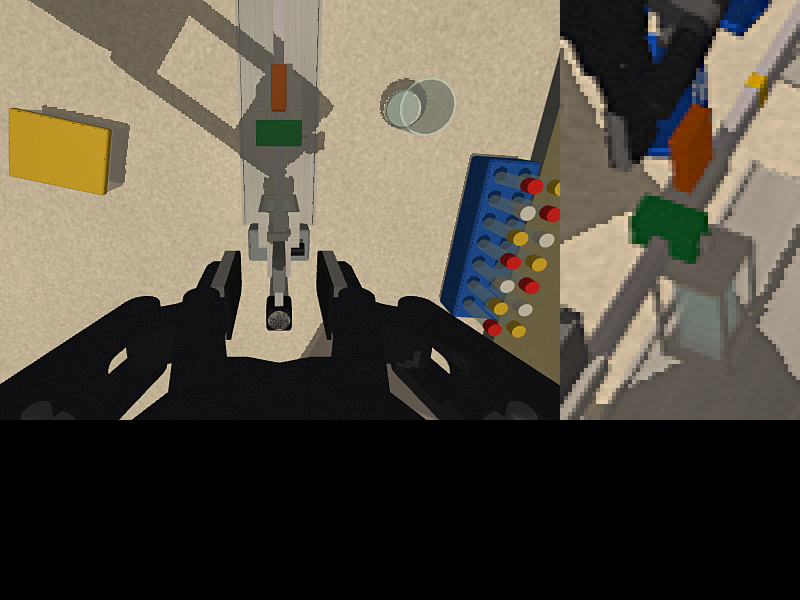

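The carrier hangs upright and centred on rail B against the backstop. Its tab is at (278,87) and the green block at (278,132). The robot is clear, so I'll hand in.

```bash
python3 -c "
from bench import r
print(r.hand_in())"
```

```text
the job is handed in; nothing more can be done
None
```

The carrier with the orange tab now hangs on rail B against the green backstop, let go, and the job is handed in (no verdict was reported).

- **Transfer:** I lifted it 30 mm off rail A, took it over both red stops, and lowered it by feel between rail B's stop and the yellow band. It was about 50 mm from the free end.
- **Slide:** I slid it along the rail with light contact and felt the backstop at y ≈ -201.6 mm. I then pushed on in small steps and opened the fingers.
- **Backstop:** it moved about 5.7 mm by the arm position and 5.6 mm by the scene image (2.5 px at about 2.2 mm/px). The image reading was the same after letting go.
- **Final picture:** the carrier is upright and centred on the bar. The neighbour on rail B, the yellow box and the beaker are in view, and none looked disturbed. The arm is clear, with the force readings near zero.
- **Press on rail B:** it peaked at about 17 N while lowering, with 9 N sideways. That is under the 25 N limit, and I eased it off at once.
- **Not re-measured:** the white jar, amber bottle, blue slide box and the neighbour on rail A were not checked at the end. The arm felt no contact near them.
- **Checks:** none failed. One reading misled me: about 4 N near y = -193 mm looked like the backstop, but the image showed it unmoved, so it was rail friction.

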